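# Nest the bored bushes by size for the arbor press

### The job

Lay out the next press job: pick out the four steel bushes (the round sleeves with a bore right through them) and stand each one upright, flat down in the recess of its own round wooden nest, by size: the smallest bush in the smallest nest, and so on up to the largest bush in the largest nest. Set the bushes down rather than dropping them, and leave the two solid steel slugs where they stand.

Things in the scene. Friction and masses are not known exactly. Their poses are not given: they have to be found in the camera images.
- bush_small_mid (a point): The smallest bush: a plain steel sleeve standing upright on the bench, 28 mm outside diameter, 36 mm tall, with an open bore of 14 mm right through it, about 0.13 kg. The point is its centre, half-way up (18 mm above its underside); z is its axis.
- bush_medium_mid (a point): The second smallest bush: a plain steel sleeve standing upright on the bench, 38 mm outside diameter, 36 mm tall, with an open bore of 20 mm right through it, about 0.23 kg. The point is its centre, half-way up (18 mm above its underside); z is its axis.
- bush_large_mid (a point): The second largest bush: a plain steel sleeve standing upright on the bench, 48 mm outside diameter, 36 mm tall, with an open bore of 27 mm right through it, about 0.35 kg. The point is its centre, half-way up (18 mm above its underside); z is its axis.
- bush_xlarge_mid (a point): The largest bush: a plain steel sleeve standing upright on the bench, 60 mm outside diameter, 36 mm tall, with an open bore of 36 mm right through it, about 0.51 kg. The point is its centre, half-way up (18 mm above its underside); z is its axis.
- nest_small_floor (a point): The smallest nest: a round pale wooden dish fixed to the bench, 60 mm outside diameter, 10 mm tall, with a flat round recess 44 mm across and 5 mm deep in its top (8 mm wide rim). The point is the centre of the recess floor, 5 mm above the bench and 5 mm below the rim; z is up. A bush fully down in it has its centre 18 mm above this point. Fingers outside the bush should stay above the rim, so grip the bush by its upper two thirds.
- nest_medium_floor (a point): The second smallest nest: a round pale wooden dish fixed to the bench, 70 mm outside diameter, 10 mm tall, with a flat round recess 54 mm across and 5 mm deep in its top (8 mm wide rim). The point is the centre of the recess floor, 5 mm above the bench and 5 mm below the rim; z is up. A bush fully down in it has its centre 18 mm above this point. Fingers outside the bush should stay above the rim, so grip the bush by its upper two thirds.
- nest_large_floor (a point): The second largest nest: a round pale wooden dish fixed to the bench, 80 mm outside diameter, 10 mm tall, with a flat round recess 64 mm across and 5 mm deep in its top (8 mm wide rim). The point is the centre of the recess floor, 5 mm above the bench and 5 mm below the rim; z is up. A bush fully down in it has its centre 18 mm above this point. Fingers outside the bush should stay above the rim, so grip the bush by its upper two thirds.
- nest_xlarge_floor (a point): The largest nest: a round pale wooden dish fixed to the bench, 92 mm outside diameter, 10 mm tall, with a flat round recess 76 mm across and 5 mm deep in its top (8 mm wide rim). The point is the centre of the recess floor, 5 mm above the bench and 5 mm below the rim; z is up. A bush fully down in it has its centre 18 mm above this point. Fingers outside the bush should stay above the rim, so grip the bush by its upper two thirds.
- slug_a_mid (a point): A bystander: solid steel slug standing upright, 33 mm diameter, 36 mm tall, no bore (its top is a plain closed disc). The point is its centre, half-way up.
- slug_b_mid (a point): A bystander: solid steel slug standing upright, 43 mm diameter, 36 mm tall, no bore (its top is a plain closed disc). The point is its centre, half-way up.
Not all that is in view belongs to the job. What is shaped like the part that bears bush_small_mid but orange or yellow is not meant.

How it is judged:
By the outcome, as a careful person would: the job done as asked, in the order asked, and still so for the second after the job is handed in, with the robot touching nothing.
It also fails if it takes over 99 s, if anything falls off the work surface, if the arm or the gripper's body presses on something with over 40 N, if the wrist force passes 120 N, or if a joint passes its speed limit or range.

### The arm

A 6-joint arm with a two-finger parallel gripper is mounted at the origin on the work surface. World frame = base frame: x ahead of the robot, y to its left, z up, the work surface at z = 0. Lengths are in m, angles in rad, forces in N, time in s.
With the tool pointing down it reaches from about 0.25 to 0.775 m from the base axis. Payload 4 kg.
Tool frame: the origin (TCP) lies midway between the tips of the shut fingers; the grasp point (between the pads) lies 19 mm behind it; z points along the fingers, x is the direction in which the jaws open and shut, and the axes are right-handed (so a half turn about z gives the same grasp; the last joint's range is limited). The gripper opens to 94 mm and grips with 3 to 60 N. Pads are 16 mm wide; open, the fingers measure 119 mm over their backs; the gripper's body (75 mm by 177 mm) begins 78 mm behind the grasp point.
Start: joints at [1.017, 0.087, 1.371, -0, 1.684, -0.103], TCP at [0.24, 0.495, 0.206] pointing down, gripper open.
Joint ranges: [-3.1, 3.1], [-0.76, 2.03], [0.27, 2.55], [-1.08, 4.22], [0.17, 2.65], [-2.57, 2.57]. Speed limits (rad/s): [2.79, 2.79, 3.14, 3.14, 3.14, 3.14].

### API

Orientations are given as [roll, pitch, yaw] about the fixed x, y, z axes, in that order (R = Rz(yaw) Ry(pitch) Rx(roll)).
In Python, from bench import robot gives the robot as it stands.
- The arm moves only by the shell command python3 -m handwheel 'ROWS'. ROWS is a JSON object of lists of equal length, an entry for each row: "delta_pos": the shift along the tool's x, y, z in mm, a list of three; "rotation": the turn, a rotation vector about the tool's x, y, z in rad, a list of three; "claw": the closure, from -1 (fully open) to 1 (shut). In form: {"delta_pos": [[tx, ty, tz], ...], "rotation": [[wx, wy, wz], ...], "claw": [claw, ...]}. A call has exactly 8 rows; each row shifts and turns the commanded pose from where the row before left it, along the tool's axes as they then stand; what a row does not reach is not made up. A row lasts 1/8 s, in which the tool goes at most 62.5 mm and 10.7 degrees, less where a joint would pass 70% of its speed; a pose out of reach is approached as far as the arm can. A call with a gripper value outside its range is refused whole. The fingers move at their own pace and stop on an object; the grip force is fixed at half the most. Time passes only in rows, so rows that do not move let the fingers close, or fill a call up. It gives the time, the measured TCP pose, the force and the opening at its end, in the units of the state.
- robot.get_obs(): the state, without advancing time (a new reading comes with each control period).
- robot.snapshot(name): name is "scene" or "top"; returns a dict with "color" (480x640x3 uint8, red, green, blue), "intrinsics" (3x3 intrinsics, pixels), "eye" and "rotation" of the camera in the world. Camera axes: x right, y down, z forward; pixel columns grow to the right and rows downward; lengths in m; the calibration is good to about 2 mm. A picture is of the moment at which its call begins. There is no depth.
- robot.close_job(): hands the job in, once; it reports no verdict.
The state is a dict: "time": time; "joint_positions": joint angles; "qvel": joint speeds; "joint_torque": joint torques, N m; "tool_pos": TCP position; "ee_rot": TCP orientation; "wrist_force": force on the tool from outside, world axes, zero at the start; "wrist_torque": the same for the moment, N m; "width": finger opening in m.
Only numpy, scipy, OpenCV 4.12 (cv2) and the standard library are available. Lean on these libraries where they do the work, as an engineer would, in place of code of your own. Each camera call takes 0.05 s, during which the arm holds its last target.

## Working session

There is one attempt and no reset: what is moved stays moved. The work goes in short steps, Python scripts to look and compute and a shell command to move; the robot and the scene stay as the last step left them, time stands still between calls to the robot, and variables do not carry over. Pictures are saved under pics/ and viewed, and the job is handed in when it is done.

```bash
mkdir -p pics; python3 - <<'E'
from bench import robot
import cv2,numpy as np
for n in("top","scene"):
    s=robot.snapshot(n); cv2.imwrite(f"pics/{n}0.png",s["color"][:,:,::-1]); print(n,s["intrinsics"],s["eye"],s["rotation"])
print(robot.get_obs())
E
```

```text
top [[531.92681074   0.         316.79803822]
 [  0.         531.92681074 239.40032996]
 [  0.           0.           1.        ]] [ 0.43675721 -0.01343324  1.31132911] [-3.03874213  0.00543457 -1.55824129]
scene [[435.07067244   0.         317.25589068]
 [  0.         435.07067244 234.51327208]
 [  0.           0.           1.        ]] [0.96725154 0.27019041 0.72439836] [-2.51645781 -0.00902498  2.1270979 ]
{'time': 0.1, 'joint_positions': array([ 1.01688839e+00,  8.78636118e-02,  1.37209658e+00, -9.11544552e-06,
        1.68361817e+00, -1.03124849e-01]), 'qvel': array([-2.27829583e-03,  8.63113041e-05, -9.99132737e-04, -8.73512015e-04,
       -8.79070318e-04, -1.07597011e-03]), 'joint_torque': array([ 2.35978579e-03, -3.41253126e+01, -3.03301048e+01,  7.20109278e-02,
        3.04217089e-02, -1.00691261e-04]), 'tool_pos': array([0.23937253, 0.49461964, 0.20443411]), 'ee_rot': array([-3.14139725e+00,  1.97608979e-03,  1.12001241e+00]), 'wrist_force': array([-0.07671634, -0.17844126,  0.08056948]), 'wrist_torque': array([ 0.05439966, -0.00811528, -0.02299066]), 'width': 0.09414725315051882}
```

View pics/top0.png

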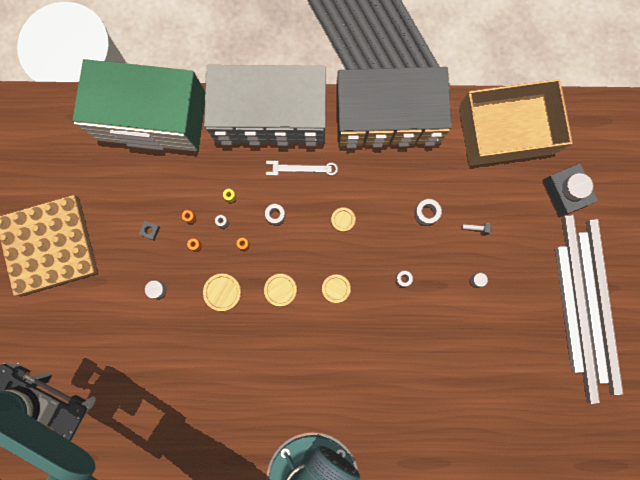

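View pics/scene0.png

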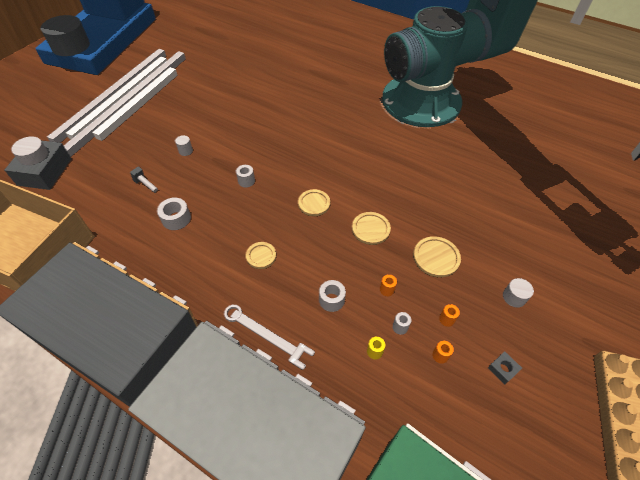

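The candidates in the top picture:
- **Bushes:** small grey ring (221,221), medium (405,279), large (275,214), xlarge (429,211).
- **Not bushes:** slugs (154,289) and (480,280). Orange/yellow sleeves (188,216), (194,244), (242,243), (229,195). Square nut (150,230), bolt (478,228), spanner (302,169).
- **Nests:** (343,219), (336,289), (280,290), (222,292).

Next I'll measure them and check a close crop.

```bash
cat > h.py <<'E'
from bench import robot
import cv2,numpy as np
from scipy.spatial.transform import Rotation as R
def ray(s,uv,z):
    K=np.array(s["intrinsics"]);Rm=R.from_euler('xyz',s["rotation"]).as_matrix();e=np.array(s["eye"])
    uv=np.atleast_2d(uv).astype(float)
    d=(Rm@np.linalg.inv(K)@np.c_[uv,np.ones(len(uv))].T).T
    return (e+d*((z-e[2])/d[:,2])[:,None])[:,:2]
def proj(s,P):
    K=np.array(s["intrinsics"]);Rm=R.from_euler('xyz',s["rotation"]).as_matrix()
    p=K@Rm.T@(np.array(P)-s["eye"]);return p[:2]/p[2]
def circ(P):
    A=np.c_[2*P,np.ones(len(P))];c=np.linalg.lstsq(A,(P**2).sum(1),rcond=None)[0]
    r=np.sqrt(c[2]+c[0]**2+c[1]**2);return c[:2],r,np.std(np.hypot(*(P-c[:2]).T))
E
python3 - <<'E'
from h import *
for n,(x0,y0,w,h) in dict(top=(130,180,370,130),scene=(160,120,380,270)).items():
    s=robot.snapshot(n);c=s["color"]
    k=2
    cv2.imwrite(f"pics/{n}1.png",cv2.resize(c[y0:y0+h,x0:x0+w],None,fx=k,fy=k,interpolation=cv2.INTER_CUBIC)[:,:,::-1])
    hsv=cv2.cvtColor(c,cv2.COLOR_RGB2HSV)
    for nm,m,z in (("steel",(hsv[...,1]<50)&(hsv[...,2]>120),.036),("wood",(hsv[...,0]>13)&(hsv[...,0]<28)&(hsv[...,2]>150),.010)):
        cs,hi=cv2.findContours(m.astype(np.uint8),cv2.RETR_CCOMP,cv2.CHAIN_APPROX_NONE)
        for i,q in enumerate(cs):
            if len(q)<9: continue
            q=q[:,0]; u=q.mean(0)
            if not(x0<u[0]<x0+w and y0<u[1]<y0+h):continue
            P=ray(s,q,z);cc,r,sd=circ(P)
            if sd<.004:print(n,nm,"hole" if hi[0,i,3]>=0 else "out",u.round(1),cc.round(4),"d",round(2000*r,1),round(sd*1000,2))
E
```

```text
top steel out [153.7 289.1] [0.4444 0.3838] d 40.7 0.77
top steel out [480.  279.4] [ 0.477  -0.3957] d 30.5 0.79
top steel out [404.2 278.1] [ 0.4775 -0.2151] d 35.9 0.74
top steel hole [404.3 278.3] [ 0.4774 -0.2153] d 20.9 0.76
top steel out [487.8 227.2] [ 0.603  -0.4169] d 15.1 2.6
top steel out [147.7 229.3] [0.588  0.4042] d 32.7 3.3
top steel out [220.5 220.1] [0.6126 0.2291] d 26.0 0.67
top steel hole [220.5 220. ] [0.6126 0.2289] d 14.7 0.9
top steel out [274.3 213.2] [0.6309 0.0987] d 46.0 0.74
top steel hole [274.5 213.4] [0.6306 0.0986] d 28.1 0.68
top steel out [428.5 210.7] [ 0.6411 -0.2744] d 57.7 0.87
top steel hole [428.5 211. ] [ 0.6409 -0.2744] d 37.1 0.86
top wood out [335.7 288.3] [ 0.4521 -0.0525] d 68.5 0.64
top wood out [279.9 289.4] [0.4472 0.0835] d 78.3 0.72
top wood out [221.5 291.9] [0.44   0.2259] d 90.5 0.72
top wood out [192.5 243.5] [0.557  0.3011] d 23.9 0.67
top wood hole [192.7 243.7] [0.5569 0.3007] d 17.5 0.5
top wood out [241.9 243. ] [0.56   0.1797] d 24.4 0.64
top wood hole [241.8 242.9] [0.5603 0.1799] d 18.1 0.68
top wood out [465.9 225.7] 
[... 1857 characters left out ...]
 d 8.0 1.5
scene wood hole [237.5 377.6] [0.8403 0.0454] d 6.0 0.79
scene wood hole [226.5 363.7] [0.8319 0.0159] d 8.9 1.54
scene wood out [451.3 311.1] [0.5414 0.2974] d 25.1 0.51
scene wood hole [451.3 310.8] [0.5412 0.2975] d 17.2 0.58
scene wood out [389.1 280.6] [0.5446 0.1744] d 25.3 0.56
scene wood hole [389.  280.5] [0.5447 0.1745] d 17.0 0.64
scene wood out [260.3 253.8] [ 0.6249 -0.0665] d 58.0 0.72
scene wood hole [261. 245.] [ 0.6075 -0.0776] d 8.3 1.21
scene wood out [437.  255.4] [0.4421 0.2281] d 89.9 0.64
scene wood hole [429.5 240. ] [0.417  0.2017] d 7.5 0.91
scene wood out [370.8 226.8] [0.4496 0.0858] d 77.9 0.71
scene wood out [313.7 201.2] [ 0.4546 -0.0502] d 67.8 0.68
```

View pics/top1.png

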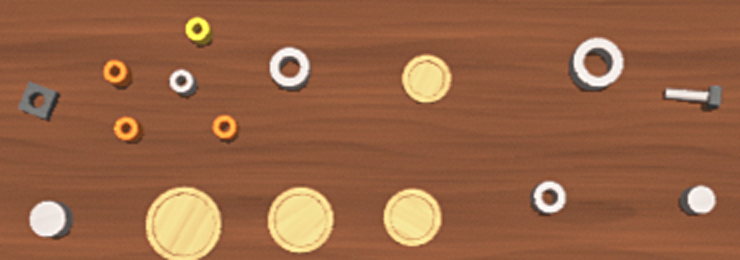

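View pics/scene1.png

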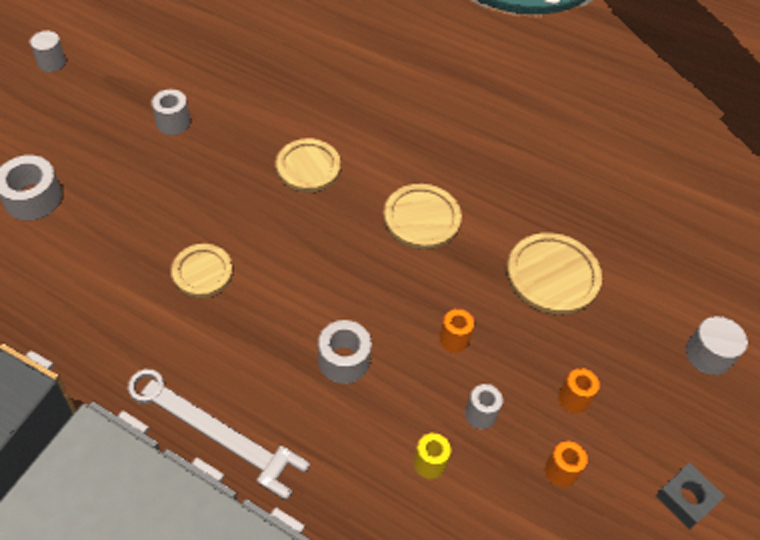

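The crop confirms it. The four grey rings with open bores measure about 26, 36, 46 and 58 mm outside. The two plain discs are slugs, and the coloured sleeves stand 65–80 mm from the small bush. The two views agree to about 3 mm, and nests and bushes share the same shift, so I'll use the average.

First I'll turn the tool to yaw 90° (tool x = +y, tool y = +x, tool z = down), then move to the small bush at (0.614, 0.230).

```bash
python3 -m handwheel '{"delta_pos":[[0,0,0],[0,0,0],[0,0,0],[-29.4,41.6,0],[-29.4,41.6,0],[-29.4,41.6,0],[-29.4,41.6,0],[-29.4,41.6,0]],"rotation":[[0,0,-0.15],[0,0,-0.15],[0,0,-0.151],[0,0,0],[0,0,0],[0,0,0],[0,0,0],[0,0,0]],"claw":[0,0,0,0,0,0,0,0]}'
python3 -m handwheel '{"delta_pos":[[-29.4,41.6,0],[-29.4,41.6,0],[-29.4,41.6,0],[-29.4,41.6,0],[0,0,40],[0,0,40],[0,0,0],[0,0,0]],"rotation":[[0,0,0],[0,0,0],[0,0,0],[0,0,0],[0,0,0],[0,0,0],[0,0,0],[0,0,0]],"claw":[0,0,0,0,0,0,0,0]}'
```

```text
time: 1.2
tool_pos: [0.4488, 0.347, 0.2053]
ee_rot: [-3.141, -0.0, 1.571]
wrist_force: [0.5, 1.1, 0.8]
width: 0.0468
time: 2.2
tool_pos: [0.6147, 0.2309, 0.127]
ee_rot: [3.14, -0.001, 1.571]
wrist_force: [0.9, 0.7, 0.7]
width: 0.0471
```

```bash
python3 -m handwheel '{"delta_pos":[[0,0,25],[0,0,25],[0,0,25],[0,0,0],[0,0,0],[0,0,0],[0,0,0],[0,0,0]],"rotation":[[0,0,0],[0,0,0],[0,0,0],[0,0,0],[0,0,0],[0,0,0],[0,0,0],[0,0,0]],"claw":[0,0,0,0,0,0,0,0]}'
python3 - <<'E'
from h import *
s=robot.snapshot("scene");c=s["color"][240:400,300:500];cv2.imwrite("pics/s2.png",cv2.resize(c,None,fx=3,fy=3)[:,:,::-1])
E
```

```text
time: 3.2
tool_pos: [0.6144, 0.2306, 0.0511]
ee_rot: [3.141, -0.0, 1.571]
wrist_force: [-0.3, 0.5, -0.1]
width: 0.0466
```

View pics/s2.png

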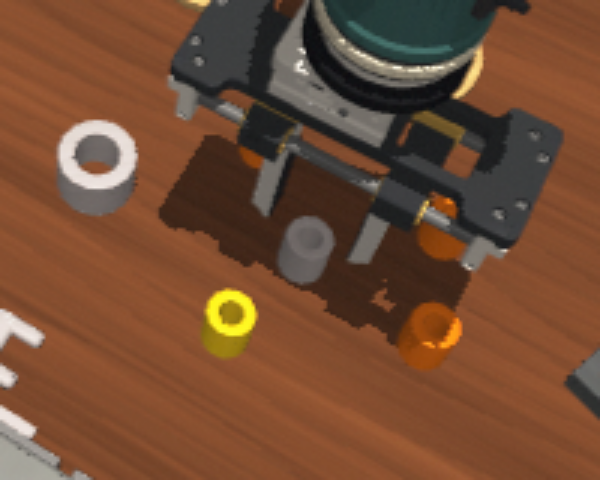

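The fingers straddle the small bush, clear of the coloured sleeves. Next: lower, grip and lift.

```bash
python3 -m handwheel '{"delta_pos":[[0,0,15],[0,0,15],[0,0,8],[0,0,0],[0,0,0],[0,0,0],[0,0,0],[0,0,0]],"rotation":[[0,0,0],[0,0,0],[0,0,0],[0,0,0],[0,0,0],[0,0,0],[0,0,0],[0,0,0]],"claw":[0,0,0,0,1,1,1,1]}'
python3 -m handwheel '{"delta_pos":[[0,0,0],[0,0,-10],[0,0,-20],[0,0,-40],[0,0,-30],[0,0,0],[0,0,0],[0,0,0]],"rotation":[[0,0,0],[0,0,0],[0,0,0],[0,0,0],[0,0,0],[0,0,0],[0,0,0],[0,0,0]],"claw":[1,1,1,1,1,1,1,1]}'
python3 - <<'E'
from h import *
s=robot.snapshot("scene");c=s["color"][200:400,280:520];cv2.imwrite("pics/s3.png",cv2.resize(c,None,fx=3,fy=3)[:,:,::-1])
E
```

```text
time: 4.25
tool_pos: [0.6146, 0.2308, 0.0133]
ee_rot: [3.14, -0.001, 1.571]
wrist_force: [-0.2, 1.0, 1.2]
width: 0.0271
time: 5.25
tool_pos: [0.6129, 0.2302, 0.1101]
ee_rot: [-3.138, 0.001, 1.571]
wrist_force: [0.2, -0.6, -2.1]
width: 0.0272
```

View pics/s3.png

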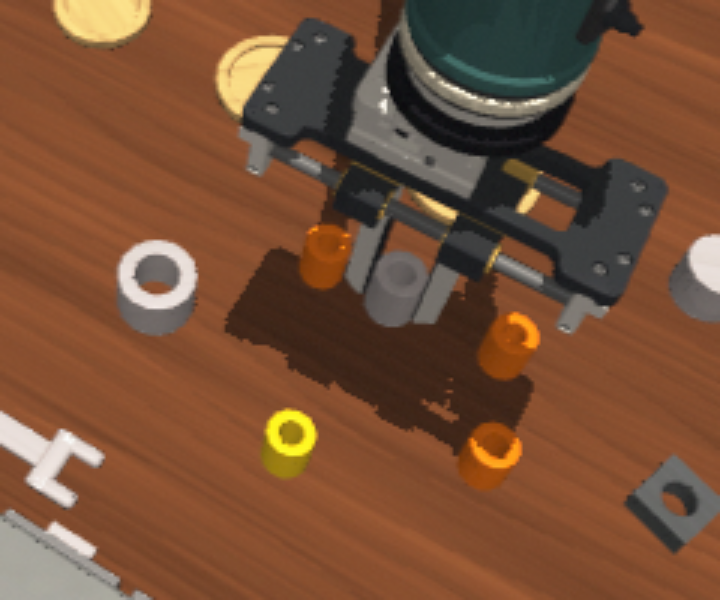

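```bash
python3 - <<'E'
from h import *
s=robot.snapshot("scene");print(ray(s,[280+403/3,200+275/3],.133))
E
```

```text
[[0.61432979 0.23247323]]
```

```bash
python3 -m handwheel '{"delta_pos":[[-25,1,0],[-50,2,0],[-50,2,0],[-50,2,0],[-50,2,0],[-50,1,0],[-23,0,0],[0,0,0]],"rotation":[[0,0,0],[0,0,0],[0,0,0],[0,0,0],[0,0,0],[0,0,0],[0,0,0],[0,0,0]],"claw":[1,1,1,1,1,1,1,1]}'
python3 -m handwheel '{"delta_pos":[[0,0,20],[0,0,20],[0,0,20],[0,0,10],[0,0,6],[0,0,4],[0,0,0],[0,0,0]],"rotation":[[0,0,0],[0,0,0],[0,0,0],[0,0,0],[0,0,0],[0,0,0],[0,0,0],[0,0,0]],"claw":[1,1,1,1,1,1,1,1]}'
python3 - <<'E'
from h import *
s=robot.snapshot("scene");c=s["color"][160:320,160:360];cv2.imwrite("pics/s4.png",cv2.resize(c,None,fx=3,fy=3)[:,:,::-1])
E
```

```text
time: 6.35
tool_pos: [0.6239, -0.0683, 0.1118]
ee_rot: [-3.141, -0.001, 1.569]
wrist_force: [-1.0, 0.0, -1.7]
width: 0.0269
time: 7.35
tool_pos: [0.6246, -0.0676, 0.0332]
ee_rot: [3.14, 0.0, 1.571]
wrist_force: [-0.4, 0.3, -1.3]
width: 0.0269
```

View pics/s4.png

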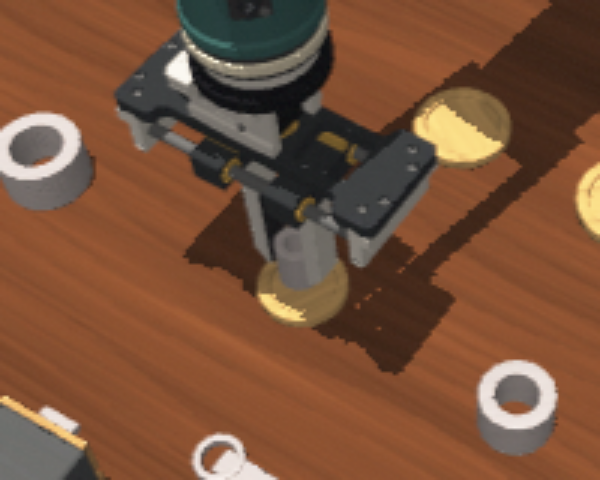

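The bush is over the small nest, centred near crop pixel (300,290). Now lowering the last 15 mm slowly.

```bash
python3 -m handwheel '{"delta_pos":[[0,0,5],[0,0,4],[0,0,3],[0,0,1],[0,0,1],[0,0,0.5],[0,0,0],[0,0,0]],"rotation":[[0,0,0],[0,0,0],[0,0,0],[0,0,0],[0,0,0],[0,0,0],[0,0,0],[0,0,0]],"claw":[1,1,1,1,1,1,1,1]}'
```

```text
time: 8.4
tool_pos: [0.6242, -0.0675, 0.0183]
ee_rot: [3.141, -0.0, 1.571]
wrist_force: [-0.0, -0.3, -0.4]
width: 0.0268
```

```bash
python3 -m handwheel '{"delta_pos":[[0,0,0.5],[0,0,0.5],[0,0,0],[0,0,0],[0,0,0],[0,0,0],[0,0,0],[0,0,0]],"rotation":[[0,0,0],[0,0,0],[0,0,0],[0,0,0],[0,0,0],[0,0,0],[0,0,0],[0,0,0]],"claw":[1,1,1,1,1,1,1,1]}'
```

```text
time: 9.4
tool_pos: [0.6243, -0.0675, 0.0183]
ee_rot: [3.141, 0.0, 1.571]
wrist_force: [-3.4, 1.1, 5.6]
width: 0.0268
```

Contact at 5.6 N, so it's seated. Release, lift straight up, and go to the large bush at (0.6325, 0.100).

```bash
python3 -m handwheel '{"delta_pos":[[0,0,0],[0,0,0],[0,0,0],[0,0,0],[0,0,-10],[0,0,-25],[0,0,-35],[0,0,-30]],"rotation":[[0,0,0],[0,0,0],[0,0,0],[0,0,0],[0,0,0],[0,0,0],[0,0,0],[0,0,0]],"claw":[0,0,0,0,0,0,0,0]}'
python3 -m handwheel '{"delta_pos":[[40,2,0],[40,2,0],[40,2,0],[40,2,0],[7,0,0],[0,0,25],[0,0,25],[0,0,0]],"rotation":[[0,0,0],[0,0,0],[0,0,0],[0,0,0],[0,0,0],[0,0,0],[0,0,0],[0,0,0]],"claw":[-0.8,-0.8,-0.8,-0.8,-0.8,-0.8,-0.8,-0.8]}'
python3 - <<'E'
from h import *
s=robot.snapshot("scene");c=s["color"][160:360,160:420];cv2.imwrite("pics/s5.png",cv2.resize(c,None,fx=3,fy=3)[:,:,::-1])
E
```

```text
time: 10.4
tool_pos: [0.6246, -0.0675, 0.1193]
ee_rot: [3.14, 0.0, 1.571]
wrist_force: [0.4, -0.1, -0.4]
width: 0.047
time: 11.4
tool_pos: [0.6304, 0.0983, 0.0647]
ee_rot: [-3.137, 0.001, 1.57]
wrist_force: [-1.1, 0.3, 0.9]
width: 0.0846
```

View pics/s5.png

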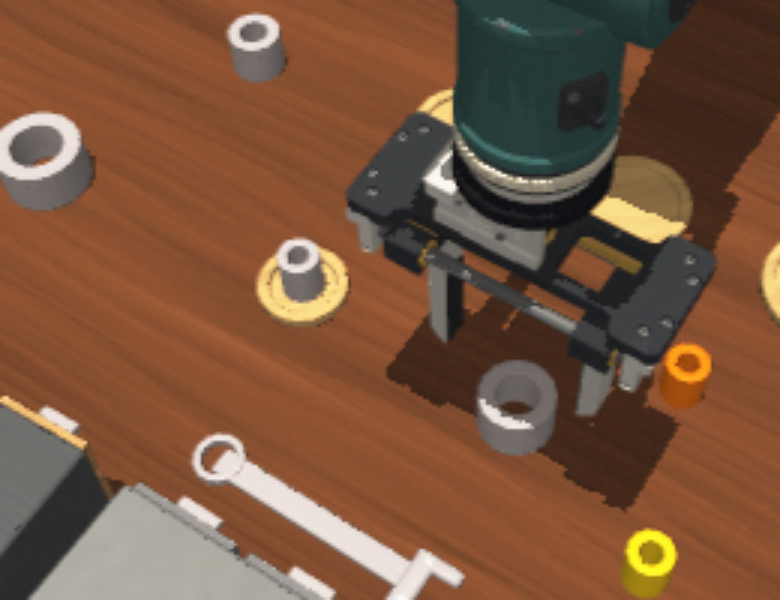

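The small bush stands in its nest at crop (300,285). The fingers straddle the large bush at (515,405).

```bash
python3 -m handwheel '{"delta_pos":[[1,1,15],[0,0,20],[0,0,13],[0,0,5],[0,0,0],[0,0,0],[0,0,0],[0,0,0]],"rotation":[[0,0,0],[0,0,0],[0,0,0],[0,0,0],[0,0,0],[0,0,0],[0,0,0],[0,0,0]],"claw":[-0.8,-0.8,-0.8,-0.8,-0.8,1,1,1]}'
python3 -m handwheel '{"delta_pos":[[0,0,0],[0,0,0],[0,0,0],[0,0,-10],[0,0,-20],[0,0,-40],[0,0,-30],[0,0,0]],"rotation":[[0,0,0],[0,0,0],[0,0,0],[0,0,0],[0,0,0],[0,0,0],[0,0,0],[0,0,0]],"claw":[1,1,1,1,1,1,1,1]}'
python3 - <<'E'
from h import *
s=robot.snapshot("scene");c=s["color"][160:360,220:480];cv2.imwrite("pics/s6.png",cv2.resize(c,None,fx=3,fy=3)[:,:,::-1])
E
```

```text
time: 12.45
tool_pos: [0.6335, 0.1006, 0.0146]
ee_rot: [3.141, -0.0, 1.571]
wrist_force: [0.2, 0.6, 0.7]
width: 0.0578
time: 13.45
tool_pos: [0.6357, 0.1008, 0.119]
ee_rot: [3.133, -0.001, 1.571]
wrist_force: [0.6, 0.6, -3.1]
width: 0.0475
```

View pics/s6.png

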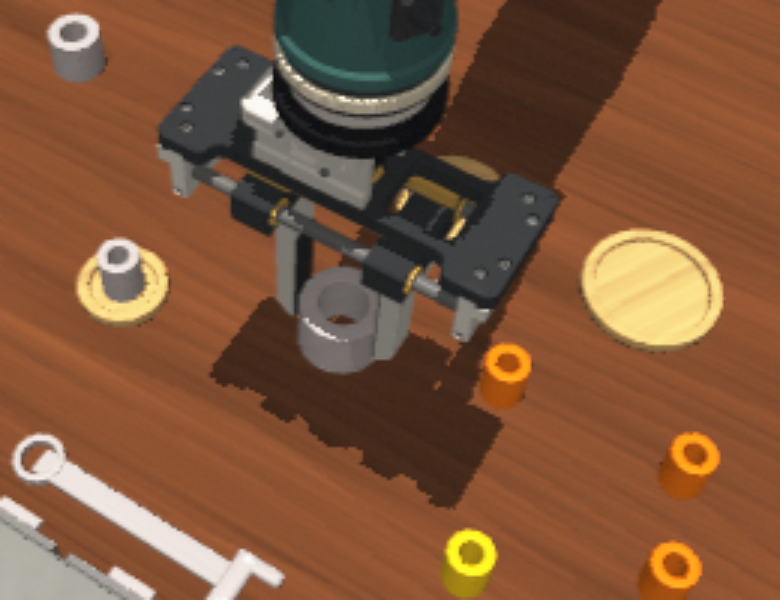

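The large bush is held upright. Carrying it to the large nest at (0.448, 0.085).

```bash
python3 -m handwheel '{"delta_pos":[[-2,-20,0],[-3,-35,0],[-4,-45,0],[-4,-45,0],[-2,-28,0],[-1,-12,0],[0,0,0],[0,0,0]],"rotation":[[0,0,0],[0,0,0],[0,0,0],[0,0,0],[0,0,0],[0,0,0],[0,0,0],[0,0,0]],"claw":[1,1,1,1,1,1,1,1]}'
python3 -m handwheel '{"delta_pos":[[0,0,20],[0,0,20],[0,0,20],[0,0,12],[0,0,6],[0,0,2],[0,0,0],[0,0,0]],"rotation":[[0,0,0],[0,0,0],[0,0,0],[0,0,0],[0,0,0],[0,0,0],[0,0,0],[0,0,0]],"claw":[1,1,1,1,1,1,1,1]}'
python3 - <<'E'
from h import *
s=robot.snapshot("scene");c=s["color"][120:320,240:500];cv2.imwrite("pics/s7.png",cv2.resize(c,None,fx=3,fy=3)[:,:,::-1])
E
```

```text
time: 14.5
tool_pos: [0.449, 0.0845, 0.1138]
ee_rot: [3.141, -0.0, 1.571]
wrist_force: [0.8, 0.3, -2.3]
width: 0.0474
time: 15.5
tool_pos: [0.4487, 0.0846, 0.0347]
ee_rot: [3.14, -0.0, 1.571]
wrist_force: [0.4, -0.0, -1.9]
width: 0.0475
```

View pics/s7.png

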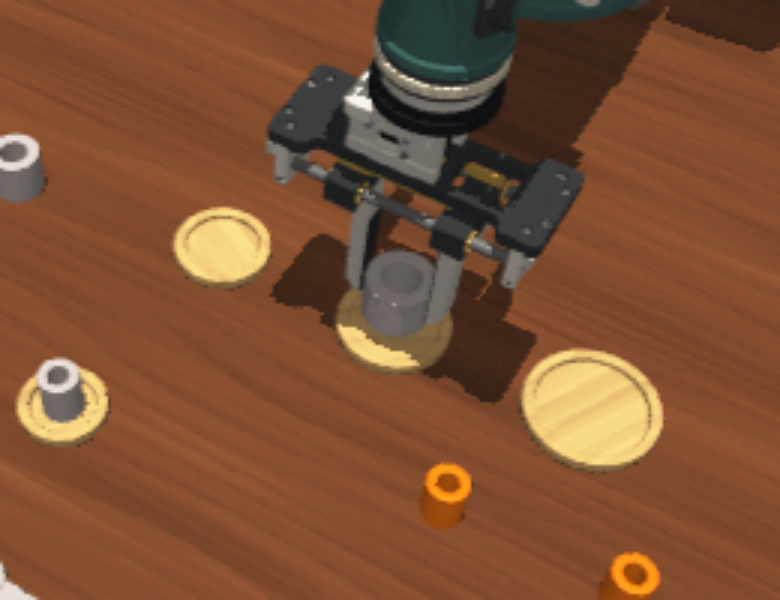

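The large bush is centred over its nest at crop (395,320). Lowering 15 mm gently.

```bash
python3 -m handwheel '{"delta_pos":[[0,0,5],[0,0,4],[0,0,3],[0,0,1],[0,0,1],[0,0,1],[0,0,0.5],[0,0,0]],"rotation":[[0,0,0],[0,0,0],[0,0,0],[0,0,0],[0,0,0],[0,0,0],[0,0,0],[0,0,0]],"claw":[1,1,1,1,1,1,1,1]}'
```

```text
time: 16.55
tool_pos: [0.4483, 0.0845, 0.0192]
ee_rot: [3.141, -0.0, 1.571]
wrist_force: [-3.4, -0.2, 2.7]
width: 0.0471
```

Contact felt, with the load now upward. Release, lift, and go to the medium bush at (0.479, -0.214).

```bash
python3 -m handwheel '{"delta_pos":[[0,0,0],[0,0,0],[0,0,0],[0,0,0],[0,0,-10],[0,0,-25],[0,0,-35],[0,0,-30]],"rotation":[[0,0,0],[0,0,0],[0,0,0],[0,0,0],[0,0,0],[0,0,0],[0,0,0],[0,0,0]],"claw":[-0.5,-0.5,-0.5,-0.5,-0.5,-0.5,-0.5,-0.5]}'
python3 -m handwheel '{"delta_pos":[[-30,3,0],[-55,6,0],[-55,6,0],[-55,6,0],[-55,5,0],[-35,4,0],[-13.5,1,0],[0,0,0]],"rotation":[[0,0,0],[0,0,0],[0,0,0],[0,0,0],[0,0,0],[0,0,0],[0,0,0],[0,0,0]],"claw":[-0.5,-0.5,-0.5,-0.5,-0.5,-0.5,-0.5,-0.5]}'
python3 -m handwheel '{"delta_pos":[[0,0,20],[0,0,30],[0,0,10],[0,0,0],[0,0,0],[0,0,0],[0,0,0],[0,0,0]],"rotation":[[0,0,0],[0,0,0],[0,0,0],[0,0,0],[0,0,0],[0,0,0],[0,0,0],[0,0,0]],"claw":[-0.5,-0.5,-0.5,-0.5,-0.5,-0.5,-0.5,-0.5]}'
python3 - <<'E'
from h import *
s=robot.snapshot("scene");c=s["color"][80:280,150:410];cv2.imwrite("pics/s8.png",cv2.resize(c,None,fx=3,fy=3)[:,:,::-1])
E
```

```text
time: 17.55
tool_pos: [0.4485, 0.0845, 0.1206]
ee_rot: [3.14, -0.0, 1.571]
wrist_force: [-0.2, 0.5, -0.1]
width: 0.0707
time: 18.55
tool_pos: [0.4792, -0.2139, 0.1187]
ee_rot: [3.141, -0.001, 1.57]
wrist_force: [0.0, -0.0, -0.5]
width: 0.0703
time: 19.55
tool_pos: [0.4793, -0.2141, 0.0588]
ee_rot: [3.141, 0.0, 1.571]
wrist_force: [0.1, 0.2, -0.0]
width: 0.0702
```

View pics/s8.png

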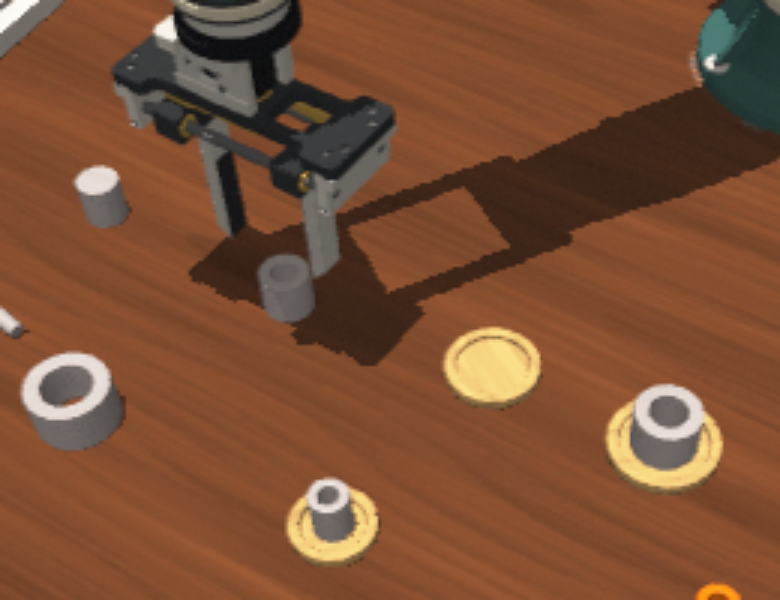

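The large bush is seated at crop (665,430), and the fingers are over the medium bush at (287,285). Next: down 45 mm, grip, lift.

```bash
python3 -m handwheel '{"delta_pos":[[0,0,15],[0,0,18],[0,0,9],[0,0,3],[0,0,0],[0,0,0],[0,0,0],[0,0,0]],"rotation":[[0,0,0],[0,0,0],[0,0,0],[0,0,0],[0,0,0],[0,0,0],[0,0,0],[0,0,0]],"claw":[-0.5,-0.5,-0.5,-0.5,-0.5,1,1,1]}'
python3 -m handwheel '{"delta_pos":[[0,0,0],[0,0,0],[0,0,0],[0,0,-10],[0,0,-25],[0,0,-40],[0,0,-25],[0,0,0]],"rotation":[[0,0,0],[0,0,0],[0,0,0],[0,0,0],[0,0,0],[0,0,0],[0,0,0],[0,0,0]],"claw":[1,1,1,1,1,1,1,1]}'
python3 - <<'E'
from h import *
s=robot.snapshot("scene");c=s["color"][80:280,150:410];cv2.imwrite("pics/s9.png",cv2.resize(c,None,fx=3,fy=3)[:,:,::-1])
E
```

```text
time: 20.6
tool_pos: [0.4794, -0.2141, 0.0138]
ee_rot: [3.141, 0.0, 1.571]
wrist_force: [0.2, 0.0, 0.2]
width: 0.0436
time: 21.6
tool_pos: [0.4805, -0.2146, 0.116]
ee_rot: [3.137, 0.002, 1.571]
wrist_force: [-0.8, -0.4, -1.4]
width: 0.0375
```

View pics/s9.png

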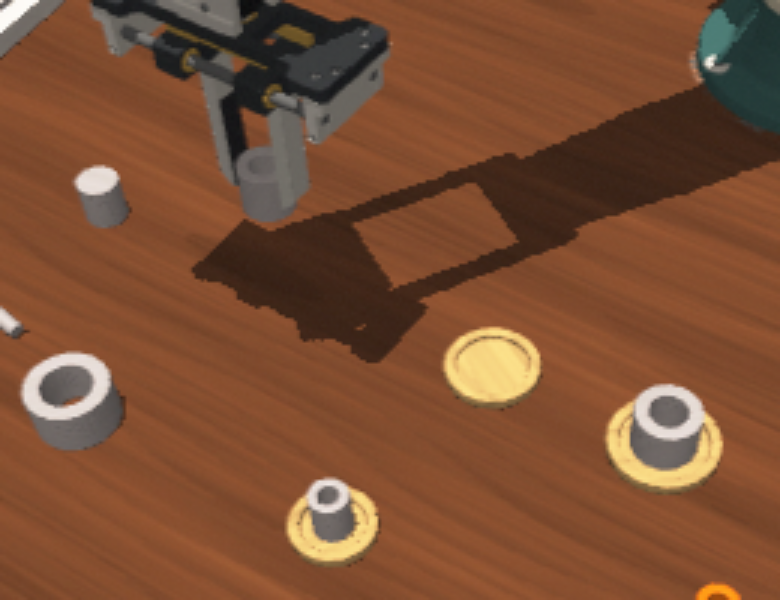

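The medium bush is held. Carrying it to the medium nest at (0.453, -0.051).

```bash
python3 -m handwheel '{"delta_pos":[[20,-3,0],[40,-7,0],[45,-7,0],[35,-6,0],[18,-3,0],[5,0,0],[0,0,0],[0,0,0]],"rotation":[[0,0,0],[0,0,0],[0,0,0],[0,0,0],[0,0,0],[0,0,0],[0,0,0],[0,0,0]],"claw":[1,1,1,1,1,1,1,1]}'
python3 -m handwheel '{"delta_pos":[[0,0,20],[0,0,20],[0,0,20],[0,0,12],[0,0,6],[0,0,2],[0,0,0],[0,0,0]],"rotation":[[0,0,0],[0,0,0],[0,0,0],[0,0,0],[0,0,0],[0,0,0],[0,0,0],[0,0,0]],"claw":[1,1,1,1,1,1,1,1]}'
python3 - <<'E'
from h import *
s=robot.snapshot("scene");c=s["color"][80:280,190:450];cv2.imwrite("pics/s10.png",cv2.resize(c,None,fx=3,fy=3)[:,:,::-1])
E
```

```text
time: 22.65
tool_pos: [0.4534, -0.0519, 0.1134]
ee_rot: [-3.142, 0.0, 1.57]
wrist_force: [0.1, 0.1, -2.5]
width: 0.0374
time: 23.65
tool_pos: [0.4537, -0.0511, 0.0341]
ee_rot: [3.14, 0.0, 1.571]
wrist_force: [0.5, -1.3, -2.8]
width: 0.0375
```

View pics/s10.png

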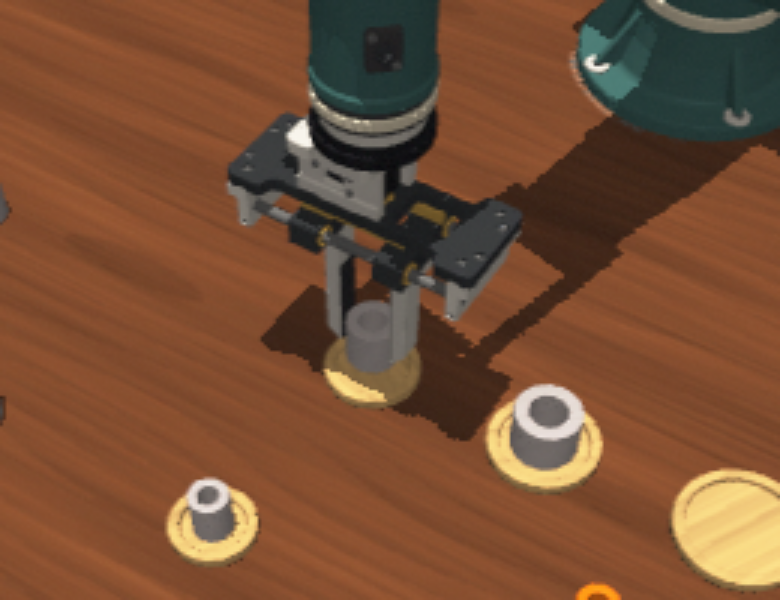

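Centred over the medium nest at crop (372,365). Lowering.

```bash
python3 -m handwheel '{"delta_pos":[[0,0,5],[0,0,4],[0,0,3],[0,0,1],[0,0,1],[0,0,1],[0,0,0.5],[0,0,0]],"rotation":[[0,0,0],[0,0,0],[0,0,0],[0,0,0],[0,0,0],[0,0,0],[0,0,0],[0,0,0]],"claw":[1,1,1,1,1,1,1,1]}'
```

```text
time: 24.7
tool_pos: [0.4533, -0.051, 0.0187]
ee_rot: [3.141, 0.0, 1.571]
wrist_force: [-2.2, 0.5, 4.8]
width: 0.0374
```

Seated with 4.8 N contact. Release, lift, and go to the xlarge bush at (0.6425, -0.273).

```bash
python3 -m handwheel '{"delta_pos":[[0,0,0],[0,0,0],[0,0,0],[0,0,0],[0,0,-10],[0,0,-25],[0,0,-35],[0,0,-30]],"rotation":[[0,0,0],[0,0,0],[0,0,0],[0,0,0],[0,0,0],[0,0,0],[0,0,0],[0,0,0]],"claw":[-0.5,-0.5,-0.5,-0.5,-0.5,-0.5,-0.5,-0.5]}'
python3 -m handwheel '{"delta_pos":[[-20,17,0],[-40,34,0],[-40,34,0],[-40,34,0],[-40,34,0],[-30,26,0],[-12,10,0],[0,0,0]],"rotation":[[0,0,0],[0,0,0],[0,0,0],[0,0,0],[0,0,0],[0,0,0],[0,0,0],[0,0,0]],"claw":[-1,-1,-1,-1,-1,-1,-1,-1]}'
python3 -m handwheel '{"delta_pos":[[0,0,20],[0,0,30],[0,0,10],[0,0,0],[0,0,0],[0,0,0],[0,0,0],[0,0,0]],"rotation":[[0,0,0],[0,0,0],[0,0,0],[0,0,0],[0,0,0],[0,0,0],[0,0,0],[0,0,0]],"claw":[-1,-1,-1,-1,-1,-1,-1,-1]}'
python3 - <<'E'
from h import *
s=robot.snapshot("scene");c=s["color"][80:280,80:340];cv2.imwrite("pics/s11.png",cv2.resize(c,None,fx=3,fy=3)[:,:,::-1])
E
```

```text
time: 25.7
tool_pos: [0.4535, -0.0511, 0.1201]
ee_rot: [3.14, 0.0, 1.571]
wrist_force: [-0.3, 0.2, 0.2]
width: 0.0704
time: 26.7
tool_pos: [0.6425, -0.2739, 0.1178]
ee_rot: [-3.141, -0.0, 1.57]
wrist_force: [-0.3, 0.2, -0.8]
width: 0.094
time: 27.7
tool_pos: [0.6424, -0.2731, 0.0584]
ee_rot: [3.141, 0.0, 1.571]
wrist_force: [0.7, -0.4, 0.5]
width: 0.0942
```

View pics/s11.png

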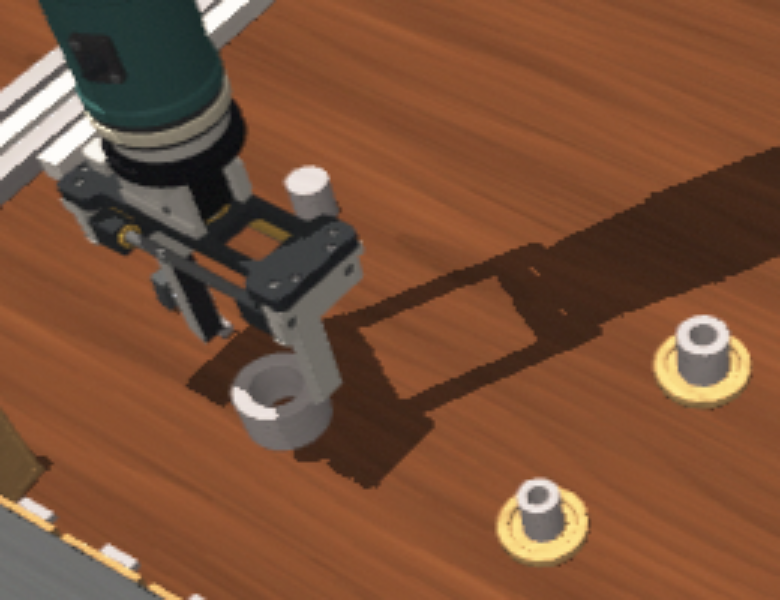

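The medium bush is seated at (703,355), and the fingers straddle the xlarge bush at (282,400), clear of the bolt. Next: lower, grip, lift.

```bash
python3 -m handwheel '{"delta_pos":[[0,0,15],[0,0,18],[0,0,9],[0,0,3],[0,0,0],[0,0,0],[0,0,0],[0,0,0]],"rotation":[[0,0,0],[0,0,0],[0,0,0],[0,0,0],[0,0,0],[0,0,0],[0,0,0],[0,0,0]],"claw":[-1,-1,-1,-1,-1,1,1,1]}'
python3 -m handwheel '{"delta_pos":[[0,0,0],[0,0,0],[0,0,0],[0,0,-10],[0,0,-25],[0,0,-40],[0,0,-25],[0,0,0]],"rotation":[[0,0,0],[0,0,0],[0,0,0],[0,0,0],[0,0,0],[0,0,0],[0,0,0],[0,0,0]],"claw":[1,1,1,1,1,1,1,1]}'
python3 - <<'E'
from h import *
s=robot.snapshot("scene");c=s["color"][80:280,80:340];cv2.imwrite("pics/s12.png",cv2.resize(c,None,fx=3,fy=3)[:,:,::-1])
E
```

```text
time: 28.75
tool_pos: [0.6424, -0.2731, 0.0135]
ee_rot: [3.141, 0.0, 1.571]
wrist_force: [1.7, -0.7, -0.3]
width: 0.0679
time: 29.75
tool_pos: [0.6435, -0.2732, 0.1157]
ee_rot: [3.137, 0.002, 1.571]
wrist_force: [-0.1, -1.2, -3.7]
width: 0.0589
```

View pics/s12.png

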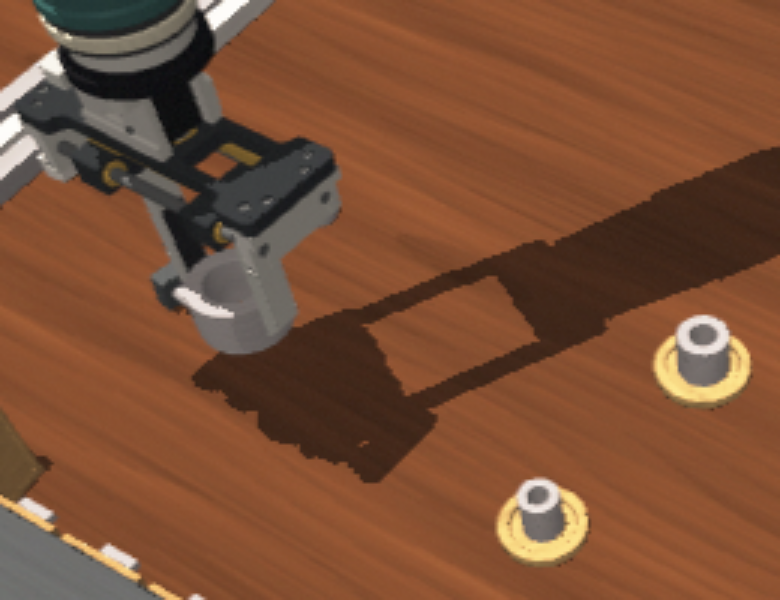

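The xlarge bush is held. Carrying it to the xlarge nest at (0.441, 0.227).

```bash
python3 -m handwheel '{"delta_pos":[[20,-8,0],[45,-18,0],[45,-18,0],[45,-18,0],[45,-18,0],[45,-18,0],[45,-18,0],[45,-18,0]],"rotation":[[0,0,0],[0,0,0],[0,0,0],[0,0,0],[0,0,0],[0,0,0],[0,0,0],[0,0,0]],"claw":[1,1,1,1,1,1,1,1]}'
python3 -m handwheel '{"delta_pos":[[45,-18,0],[45,-18,0],[40,-17,0],[25,-10.5,0],[10,-4,0],[0,0,0],[0,0,0],[0,0,0]],"rotation":[[0,0,0],[0,0,0],[0,0,0],[0,0,0],[0,0,0],[0,0,0],[0,0,0],[0,0,0]],"claw":[1,1,1,1,1,1,1,1]}'
python3 -m handwheel '{"delta_pos":[[0,0,20],[0,0,20],[0,0,20],[0,0,12],[0,0,6],[0,0,0],[0,0,0],[0,0,0]],"rotation":[[0,0,0],[0,0,0],[0,0,0],[0,0,0],[0,0,0],[0,0,0],[0,0,0],[0,0,0]],"claw":[1,1,1,1,1,1,1,1]}'
python3 - <<'E'
from h import *
s=robot.snapshot("scene");c=s["color"][120:320,300:560];cv2.imwrite("pics/s13.png",cv2.resize(c,None,fx=3,fy=3)[:,:,::-1])
E
```

```text
time: 30.8
tool_pos: [0.5056, 0.0636, 0.1102]
ee_rot: [-3.137, -0.001, 1.571]
wrist_force: [0.8, 0.7, -4.9]
width: 0.0587
time: 31.8
tool_pos: [0.441, 0.2261, 0.1129]
ee_rot: [-3.142, 0.0, 1.569]
wrist_force: [-0.0, 0.4, -3.8]
width: 0.0589
time: 32.8
tool_pos: [0.4412, 0.2273, 0.0358]
ee_rot: [3.14, -0.001, 1.571]
wrist_force: [-0.7, 0.2, -3.7]
width: 0.0588
```

View pics/s13.png

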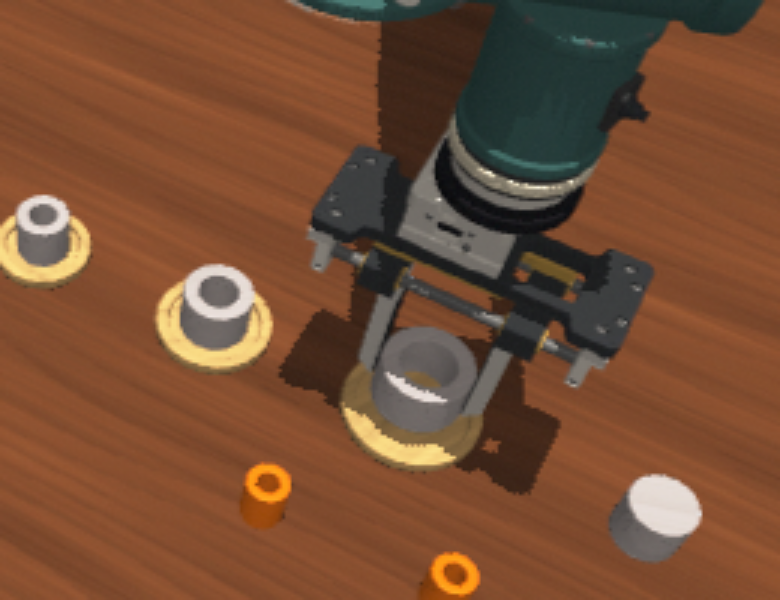

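Centred over the xlarge nest at crop (415,410). The final 17.5 mm, slowly.

```bash
python3 -m handwheel '{"delta_pos":[[0,0,6],[0,0,5],[0,0,3],[0,0,1],[0,0,1],[0,0,1],[0,0,0.5],[0,0,0]],"rotation":[[0,0,0],[0,0,0],[0,0,0],[0,0,0],[0,0,0],[0,0,0],[0,0,0],[0,0,0]],"claw":[1,1,1,1,1,1,1,1]}'
```

```text
time: 33.85
tool_pos: [0.4408, 0.2271, 0.0182]
ee_rot: [3.141, -0.0, 1.571]
wrist_force: [-1.7, -0.4, 0.9]
width: 0.0588
```

```bash
python3 -m handwheel '{"delta_pos":[[0,0,0.4],[0,0,0],[0,0,0],[0,0,0],[0,0,0],[0,0,-10],[0,0,-25],[0,0,-40]],"rotation":[[0,0,0],[0,0,0],[0,0,0],[0,0,0],[0,0,0],[0,0,0],[0,0,0],[0,0,0]],"claw":[1,-0.8,-0.8,-0.8,-0.8,-0.8,-0.8,-0.8]}'
python3 -m handwheel '{"delta_pos":[[0,0,-50],[0,0,-50],[40,-30,0],[40,-30,0],[40,-30,0],[40,-30,0],[40,-30,0],[0,0,0]],"rotation":[[0,0,0],[0,0,0],[0,0,0],[0,0,0],[0,0,0],[0,0,0],[0,0,0],[0,0,0]],"claw":[-0.8,-0.8,-0.8,-0.8,-0.8,-0.8,-0.8,-0.8]}'
python3 - <<'E'
from h import *
for n,(x0,y0,w,h) in dict(top=(120,170,380,150),scene=(160,120,380,270)).items():
    s=robot.snapshot(n);c=s["color"]
    cv2.imwrite(f"pics/{n}9.png",cv2.resize(c[y0:y0+h,x0:x0+w],None,fx=2,fy=2)[:,:,::-1])
    hsv=cv2.cvtColor(c,cv2.COLOR_RGB2HSV)
    m=(hsv[...,1]<50)&(hsv[...,2]>120)
    cs,hi=cv2.findContours(m.astype(np.uint8),cv2.RETR_CCOMP,cv2.CHAIN_APPROX_NONE)
    for i,q in enumerate(cs):
        if len(q)<9: continue
        q=q[:,0];u=q.mean(0)
        if not(x0<u[0]<x0+w and y0<u[1]<y0+h):continue
        cc,r,sd=circ(ray(s,q,.041))
        if sd<.0012 and hi[0,i,3]<0:print(n,u.round(),cc.round(4),"d",round(2000*r,1))
E
```

```text
time: 34.85
tool_pos: [0.4396, 0.2266, 0.0921]
ee_rot: [-3.139, 0.001, 1.571]
wrist_force: [0.3, -0.9, 0.4]
width: 0.0847
time: 35.85
tool_pos: [0.2885, 0.4291, 0.1927]
ee_rot: [-3.142, -0.001, 1.576]
wrist_force: [-0.0, -0.4, 0.6]
width: 0.0847
top [336. 288.] [ 0.4516 -0.0519] d 34.5
top [154. 289.] [0.4444 0.3823] d 40.6
top [279. 290.] [0.4463 0.0828] d 45.2
top [220. 292.] [0.4401 0.2249] d 57.7
top [480. 279.] [ 0.4768 -0.3942] d 30.4
top [343. 217.] [ 0.6221 -0.0681] d 25.4
scene [521. 288.] [0.4514 0.3853] d 40.0
scene [259. 245.] [ 0.6252 -0.0657] d 24.6
scene [440. 247.] [0.4435 0.2277] d 57.2
scene [372. 217.] [0.4498 0.0856] d 45.1
scene [314. 192.] [ 0.455  -0.0494] d 34.6
scene [182. 140.] [ 0.4838 -0.3877] d 28.8
```

View pics/top9.png

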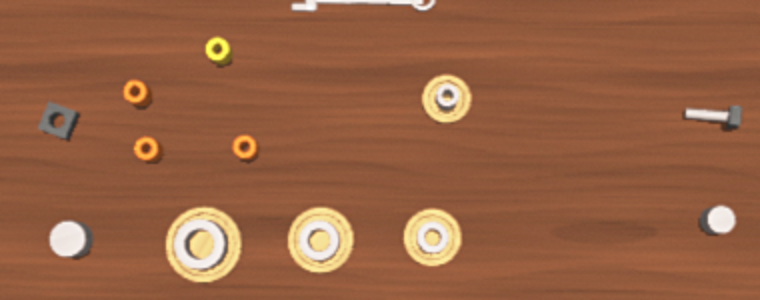

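View pics/scene9.png

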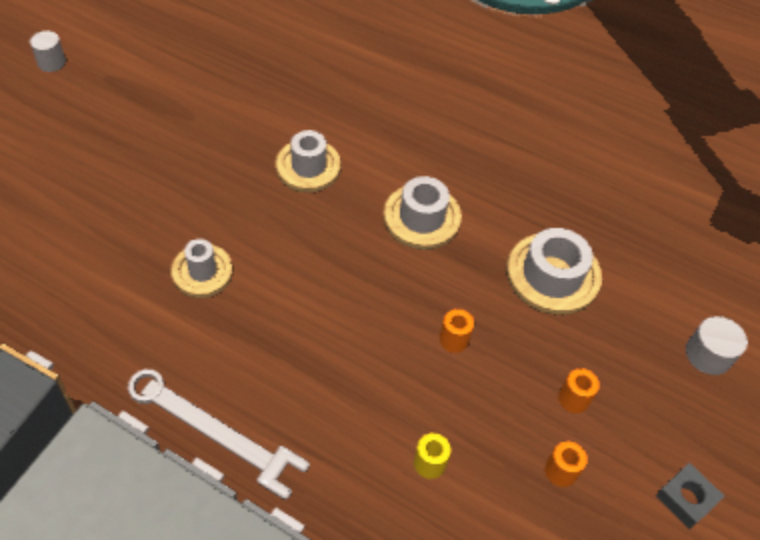

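All four bushes stand centred in their own nests, within about 1–2 mm in both views. The slugs are still at (154,289) and (480,279) in the top picture, as at the start. Handing in.

```bash
python3 -m handwheel '{"delta_pos":[[0,0,0],[0,0,0],[0,0,0],[0,0,0],[0,0,0],[0,0,0],[0,0,0],[0,0,0]],"rotation":[[0,0,0],[0,0,0],[0,0,0],[0,0,0],[0,0,0],[0,0,0],[0,0,0],[0,0,0]],"claw":[-0.8,-0.8,-0.8,-0.8,-0.8,-0.8,-0.8,-0.8]}'; python3 -c "
from bench import robot
print(robot.close_job())"
```

```text
time: 36.95
tool_pos: [0.2905, 0.427, 0.1921]
ee_rot: [3.142, -0.0, 1.571]
wrist_force: [1.3, -0.5, 1.0]
width: 0.0849
the job is handed in; nothing more can be done
None
```

I set all four bushes upright in their own nests by size, and handed the job in at about 37 s of the 99 s allowed. I lowered each one until the wrist force showed the nest taking its weight (at most about 6 N), then released it.

- **Placement:** the last pictures from both cameras show every bush within about 1–2 mm of its nest centre. The tops fit a bush fully down in its recess.
- **Bystanders:** the two slugs, the orange and yellow sleeves and the loose parts stand where they were. The arm is clear of everything.
- **Disagreement:** the two cameras differed steadily by about 3 mm, so I used the average of both. No check failed.

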